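# Pop the battery out of the charger and trap it

## Task

The battery in the bench charger is full. Press the release button on top of the charger right down with one fingertip, and with the other finger waiting in front of the battery's end catch it as the spring pops it out, so that it comes out only about 15 mm and does not shoot onto the bench. Finish while still holding it there with your finger against its end face; do not grip or lift it, and leave the other things on the bench alone.

Things in the scene. Friction and masses are not known exactly. Their poses are not given: they have to be found in the camera images.
- charger: Black bench charger fixed to the bench, 240 mm long (x), 130 mm wide (y). Origin: centre of its underside on the bench; z up; the battery comes out along its -x. Its front part is a battery bay under a hood 110 mm wide, flat top 72 mm above the bench; the base (14 mm thick) goes on as a low apron to x = -120 mm. The rear housing (x = 55 to 120 mm) is 85 mm high.
- bay_mouth (a point): Middle of the bay's mouth at charger x = -80 mm, on the bay floor 14 mm above the bench. Deep in the bay a spring ejector pushes the battery out: about 11 N when it is home, 9 N when 15 mm out, 7 N at the end of its 35 mm stroke. Once freed, a battery that nothing stops is 35 mm out within about 0.2 s and slides on out of the bay.
- button_top (a point): Centre of the top face of the release button: a dark rectangular pad 24 mm (charger's x) by 34 mm (its y), 8 mm proud of the hood's top, so 80 mm above the bench when up; at charger x = -58 mm, 22 mm behind the mouth, on the centre line. The point goes down with the button.
- release_button (a joint): How far the release button is pressed down, in m: 0 = up, 0.007 = fully down (it stops 1 mm above the hood's top). It needs about 3 N to start and 6 to 7 N to go fully down, springs back when let go, and frees the battery at about 0.005. Once the battery is out a little, the button may stay down or come up.
- battery: The loose slide-in battery in the bay, 113 mm long, about 0.6 kg. Origin: centre of its underside; axes as the charger's. Home, the origin is at charger x = -41.5 mm, 14 mm above the bench. Its insert (95 x 60 x 46 mm) is hidden in the bay; outside the mouth is its grey head, 18 mm thick (x), 76 mm wide, 86 mm high: the top is 100 mm above the bench, 20 mm above the button's.
- battery_face (a point): Middle of the top edge of the battery head's outer flat end face (the face that leads as it pops out), 100 mm above the bench. Home, it is at charger x = -98 to -99 mm, 40 to 41 mm ahead of the button's centre; at x = -113 mm the battery is 15 mm out.
- spare_battery: Bystander: a second battery of the same shape lying loose on the bench beside the charger. Origin: centre of its underside.
- screw_jar: Bystander: glass jar with a steel lid, 60 mm diameter, 85 mm high, standing in front of the charger in the line of the battery. Origin: centre of its underside.
- tape_measure: Bystander: tape measure, 70 x 36 x 68 mm, standing on its edge. Origin: centre of its underside.
- screwdriver: Bystander: screwdriver lying on the bench. Origin on the bench under its middle.
Not all that is in view belongs to the job. Leave any red look-alike of the battery alone.

How it is judged:
By the outcome, as a careful person would: the job done as asked, in the order asked, and still so for the second after the job is handed in, while the arm keeps its last pose, push and grip.
It also fails if it takes over 32 s, if anything falls off the work surface, if the arm or the gripper's body presses on something with over 40 N, if the wrist force passes 120 N, or if a joint passes its speed limit or range.

## Robot

A 6-joint arm with a two-finger parallel gripper is mounted at the origin on the work surface. World frame = base frame: x ahead of the robot, y to its left, z up, the work surface at z = 0. Lengths are in m, angles in rad, forces in N, time in s.
With the tool pointing down it reaches from about 0.4 to 0.825 m from the base axis. Payload 7 kg.
Tool frame: the origin (TCP) lies at the very end of the fingers, on their centre line; the grasp point (between the pads) lies 19 mm behind it; x points along the fingers, y is the direction in which the jaws open and shut, and the axes are right-handed (so a half turn about x gives the same grasp; the last joint's range is limited). The gripper opens to 88 mm and grips with 3 to 60 N. Pads are 19 mm wide; open, the fingers measure 130 mm over their backs; the gripper's body (78 mm by 193 mm) begins 47 mm behind the grasp point.
Start: joints at [-0.892, 0.359, 0.012, 0, -1.224, -0.288], TCP at [0.257, -0.624, 0.227] pointing down, gripper open.
Joint ranges: [-3.07, 3.07], [-1.43, 2.12], [-1.02, 1.25], [-3.03, 1.67], [-3.05, -0], [-3.03, 3.03]. Speed limits (rad/s): [2.39, 2.39, 3.01, 3.14, 3.14, 3.14].

## Interface

Orientations are given as [roll, pitch, yaw] about the fixed x, y, z axes, in that order (R = Rz(yaw) Ry(pitch) Rx(roll)).
In Python, from station import arm gives the robot as it stands.
- The arm moves only by the shell command python3 -m inch 'ROWS' [OPENING] [FORCE]. ROWS is text: rows parted by semicolons, each of 6 numbers parted by spaces: the shift along the world's x, y, z in units of 30 mm (1.0 is 30 mm), then the turn, a rotation vector about the world's x, y, z in units of 5 degrees (1.0 is 5 degrees). In form: dx dy dz wx wy wz; .... A call has 1 to 12 rows; each row shifts and turns the commanded pose from where the row before left it; what a row does not reach is not made up. A row lasts 1/8 s, in which the tool goes at most 62.5 mm and 10.7 degrees, less where a joint would pass 70% of its speed; a pose out of reach is approached as far as the arm can. A call is refused whole if a number of a shift passes 1 or a number of a turn 1, either way. A call with a gripper value outside its range is refused whole. OPENING is the opening, from 0 (shut) to 1 (fully open), set as the call begins (- or left out, the last holds). The fingers move at their own pace and stop on an object; FORCE is the grip in N (left out, the last holds). Time passes only in rows, so rows that do not move let the fingers close. It gives the time, the measured TCP pose, the force and the opening at its end, in the units of the state.
- arm.get_state(): the state, without advancing time (a new reading comes with each control period).
- arm.grab_frame(name): name is "scene" or "top" or "wrist"; returns a dict with "frame" (384x512x3 uint8, red, green, blue), "range_z" (384x512 float32, m along the optical axis (not along the pixel's ray), 0 where there is no reading), "mtx" (3x3 intrinsics, pixels), "dist_coeffs" ([k1, k2, p1, p2, k3] as OpenCV has them; the pictures are not rectified), "pose" (4x4, takes a point from camera to world coordinates). Camera axes: x right, y up, looking along -z (the intrinsics and any distortion apply to the point x, -y, -z); pixel columns grow to the right and rows downward; lengths in m; the calibration is good to about 2 mm. A picture is of the moment at which its call begins.
- arm.job_done(): hands the job in, once; it reports no verdict.
Trained networks look in a picture, given as the dict that the camera call returned (one of the last four; its "shot" number tells which), for a name from the list of things; names that differ only in an ending like _2 or _b are one class to them, and where a whole thing is asked for, a point or a joint stands for the part that bears it (a point fixed in the world has none). Each returns a list of dicts, best first, with "confidence" (0 to 1); they miss things now and then, are a little off and sometimes report something else, mostly with a low value. They report only what shows in the picture. A call takes as long as a camera call. They do not tell look-alikes from the thing itself.
- arm.search_frame(picture, target): "extent" ([centre column, centre row, width, height] as shares, 0 to 1, of the picture: columns of its width, rows of its height, round what is visible of it).
- arm.masks_of(picture, target): "mask" (384x512 bool, what is visible of it) and "extent" ([centre column, centre row, width, height] as shares, 0 to 1, of the picture: columns of its width, rows of its height, round what is visible of it).
- arm.place_of(picture, target): "position" ([column, row] as shares, 0 to 1, of the picture: columns of its width, rows of its height: a listed point, or the origin of a listed thing).
The state is a dict: "t": time; "q": joint angles; "qd": joint speeds; "joint_efforts": joint torques, N m; "eef_pos": TCP position; "ee_rot": TCP orientation; "force": force on the tool from outside, world axes, zero at the start; "moment": the same for the moment, N m; "width": finger opening in m.
Only numpy, scipy, OpenCV 4.12 (cv2) and the standard library are available. Lean on these libraries where they do the work, as an engineer would, in place of code of your own. Each camera call takes 0.05 s, during which the arm holds its last target. There are 200 camera calls.

## Working session

There is one attempt and no reset: what is moved stays moved. The work goes in short steps, Python scripts to look and compute and a shell command to move; the robot and the scene stay as the last step left them, time stands still between calls to the robot, and variables do not carry over. Pictures are saved under pics/ and viewed, about 8 in all and at most 12, crops included, and the job is handed in when it is done.

```bash
mkdir -p pics
cat > h.py <<'E'
import numpy as np, cv2
from station import arm
def ray(p,uv):
    n=cv2.undistortPoints(np.array([[uv]],float),np.array(p["mtx"]),np.array(p["dist_coeffs"]))[0,0]
    T=np.array(p["pose"]); return T[:3,3],T[:3,:3]@np.array([n[0],-n[1],-1.0])
def atz(p,uv,z):
    o,d=ray(p,uv); return o+d*(z-o[2])/d[2]
def atd(p,uv):
    o,d=ray(p,uv); u,v=int(round(uv[0])),int(round(uv[1])); return o+d*float(np.median(p["range_z"][v-1:v+2,u-1:u+2]))
def save(p,n,box=None,s=1):
    im=p["frame"][:,:,::-1]
    if box: im=im[box[1]:box[3],box[0]:box[2]]
    cv2.imwrite("pics/"+n,cv2.resize(im,None,fx=s,fy=s,interpolation=cv2.INTER_CUBIC))
E
python3 - <<'E'
from h import *
np.set_printoptions(precision=4,suppress=True)
s=arm.get_state();print(s["t"],s["eef_pos"],s["ee_rot"],s["width"],s["force"])
ps={}
for c in("scene","top"):
    p=arm.grab_frame(c); save(p,c+"1.png",s=1.5); 
    print(c,np.array(p["pose"])[:3,3])
    for t,z in(("button_top",.08),("battery_face",.1),("bay_mouth",.014),("charger",0),("battery",.014),("screw_jar",0),("spare_battery",0)):
        for r in arm.place_of(p,t)[:3]:
            uv=np.array(r["position"])*[512,384]; 
            print(t,round(r["confidence"],2),uv.round(1),atz(p,uv,z), atd(p,uv))
E
```

```text
0.0 [ 0.2569 -0.6237  0.2256] [1.6552 1.5691 2.0459] 0.08795718316638687 [ 0.244   0.4906 -0.6177]
scene [ 1.1373 -0.2688  0.763 ]
button_top 0.58 [198.3 192.1] [ 0.5486 -0.0725  0.08  ] [ 0.5502 -0.0731  0.0818]
battery_face 0.97 [305.9 205.5] [0.7111 0.0949 0.1   ] [0.7018 0.1028 0.0856]
battery_face 0.88 [180.3 192. ] [ 0.5463 -0.1107  0.1   ] [ 0.5441 -0.1101  0.0975]
bay_mouth 0.73 [194.1 214.5] [ 0.5485 -0.0908  0.014 ] [ 0.5839 -0.1015  0.059 ]
bay_mouth 0.4 [179.1 192.7] [ 0.4702 -0.0934  0.014 ] [ 0.5394 -0.1116  0.0916]
charger 0.96 [228.2 204.2] [ 0.5503 -0.0053  0.    ] [ 0.6031 -0.029   0.0687]
battery 0.84 [323.5 228.6] [0.7297 0.1374 0.014 ] [0.7432 0.1239 0.0388]
battery 0.66 [208.7 206. ] [ 0.5429 -0.0513  0.014 ] [ 0.5901 -0.0686  0.0735]
battery 0.18 [228.  207.6] [ 0.5697 -0.0153  0.014 ] [ 0.6045 -0.0308  0.0599]
screw_jar 0.92 [121.6 241.7] [ 0.5259 -0.2553  0.    ] [ 0.5616 -0.2561  0.0446]
spare_battery 0.68 [259.2 259.4] [ 0.7184 -0.0202  0.    ] [ 0.765  -0.0479  0.0849]
spare_battery 0.17 [198.7 190. ] [ 0.474  -0.0458  0.    ] [ 0.5435 -0.0691  0.0799]
top [0.4164 0.0286 1.1486]
button_top 0.68 [291.3 225.9] [ 0.5447 -0.0656  0.08  ] [ 0.5448 -0.0657  0.079 ]
battery_face 0.93 [211.2 161.3] [0.6986 0.1017 0.1   ] [0.7033 0.1029 0.0827]
battery_face 0.79 [316.  224.3] [ 0.5419 -0.1179  0.1   ] [ 0.5524 -0.1302  0.0121]
bay_mouth 0.69 [296.7 229.1] [ 0.5442 -0.0835  0.014 ] [ 0.5369 -0.0771  0.0788]
charger 0.94 [266.9 225.7] [ 0.5588 -0.0149  0.    ] [ 0.5501 -0.0123  0.0708]
battery 0.96 [194.1 160. ] [0.728  0.1489 0.014 ] [0.7193 0.1455 0.0456]
screw_jar 0.69 [371.1 228.7] [ 0.5333 -0.2637  0.    ] [ 0.5247 -0.2423  0.0839]
spare_battery 0.61 [259.9 161.2] [ 0.7175 -0.0097  0.    ] [ 0.7061 -0.0083  0.0435]
```

View pics/scene1.png

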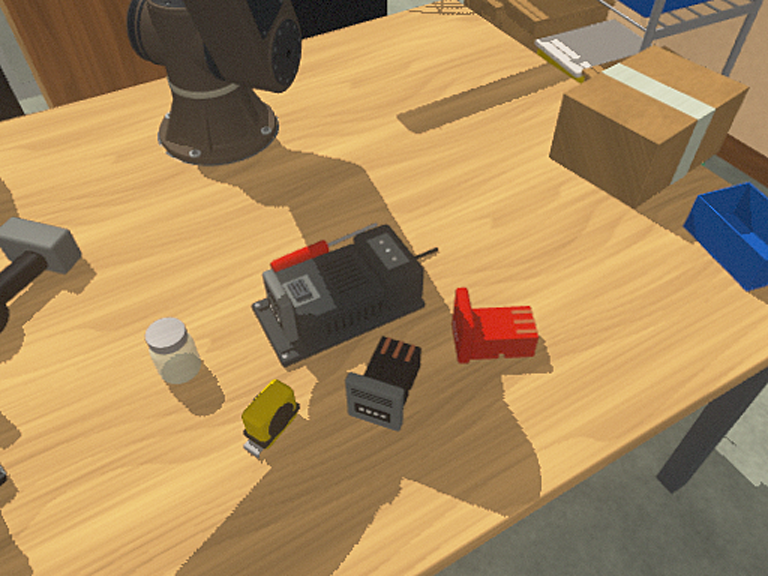

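View pics/top1.png

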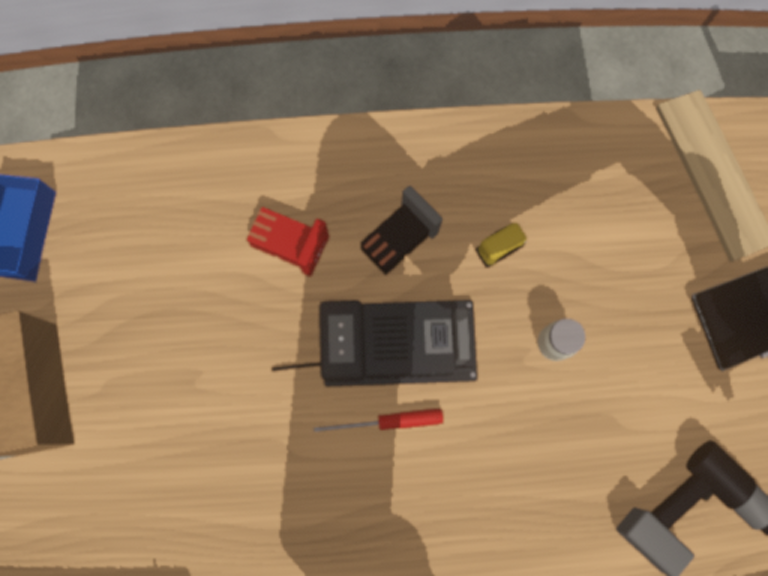

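The scene view shows the charger at about (340,290), with the mouth towards the jar at (175,350). The spare battery is at (385,385), the red look-alike at (495,330), the tape at (270,415), and the screwdriver behind the charger. In the top view the battery head is the grey bar at about (463,335) and the pad/label is at (438,335).

Possible mix-ups, as 512-px scene pixels:
- **Battery head:** the one in the bay at (180,192), the red one at (306,205), or the spare at (250,265). I choose the one in the bay.
- **Button:** the pad at (199,193).

I'll check both in one close crop and fit the charger's pose from depth.

Run:
```python
from h import *
np.set_printoptions(precision=4,suppress=True)
p=arm.grab_frame("scene"); a=p["frame"][140:260,150:300][:,:,::-1]
t=arm.grab_frame("top"); b=t["frame"][190:265,205:325][:,:,::-1]
a=cv2.resize(a,(600,480),interpolation=3)[:,:390]; b=cv2.resize(b,(400,250),interpolation=3)
im=np.zeros((480,790,3),np.uint8); im[:,:390]=a; im[:250,390:]=b
cv2.imwrite("pics/crop1.png",im)
for n,q,(x0,x1,y0,y1) in(("top",t,(200,330,190,265)),("scene",p,(150,300,140,260))):
    uu,vv=np.meshgrid(np.arange(x0,x1),np.arange(y0,y1))
    uv=np.stack([uu.ravel(),vv.ravel()],1).astype(np.float32)
    nn=cv2.undistortPoints(uv[:,None],np.array(q["mtx"]),np.array(q["dist_coeffs"]))[:,0]
    d=q["range_z"][uv[:,1].astype(int),uv[:,0].astype(int)]
    T=np.array(q["pose"]); P=(np.c_[nn[:,0],-nn[:,1],-np.ones(len(nn))]*d[:,None])@T[:3,:3].T+T[:3,3]
    P=P[(d>0)&(P[:,0]>.46)&(P[:,0]<.66)&(P[:,1]>-.18)&(P[:,1]<.15)]
    np.save(n+".npy",P)
    for nm,lo,hi in(("base",.009,.019),("hood",.069,.0755),("btn",.0775,.082),("rear",.083,.088),("head",.094,.106),("all",.009,.2)):
        S=P[(P[:,2]>lo)&(P[:,2]<hi)]
        if len(S)>8:
            r=cv2.minAreaRect((S[:,:2]*1000).astype(np.float32)); print(n,nm,len(S),S.mean(0),"rect",np.round(r[0],1),np.round(r[1],1),round(r[2],2))
```

```text
top base 753 [ 0.5195 -0.0608  0.0133] rect [552.5   6. ] [275.5 128.4] 88.17
top hood 2377 [ 0.5499 -0.0205  0.0718] rect [551.5   8. ] [202.8 110.8] 89.48
top btn 405 [0.5516 0.0287 0.0802] rect [554.7   7.7] [202.8 115.6] 89.31
top rear 997 [0.5546 0.0727 0.085 ] rect [549.2   3. ] [208.7 111. ] 86.05
top head 275 [ 0.5478 -0.1013  0.0992] rect [ 548.8 -101.6] [18.1 74.9] 88.13
top all 5697 [ 0.5457 -0.0058  0.0679] rect [552.5   6. ] [275.5 128.4] 88.17
scene base 1082 [ 0.5831 -0.0643  0.0141] rect [552.8   7.2] [281.2 130.3] 87.9
scene hood 2143 [ 0.5567 -0.0217  0.0724] rect [552.6  -4.8] [217.1 114.1] 85.89
scene btn 239 [ 0.5655 -0.0155  0.08  ] rect [551.5  -4.3] [218.3 117.9] 87.91
scene rear 914 [0.5573 0.0674 0.0855] rect [550.4  -4.4] [217.2 115.2] 86.6
scene head 238 [ 0.5514 -0.1043  0.0995] rect [ 549.  -103.6] [18.2 73.9] 88.26
scene all 6251 [ 0.5715 -0.0181  0.0595] rect [552.8   7.2] [281.2 130.3] 87.9
```

View pics/crop1.png

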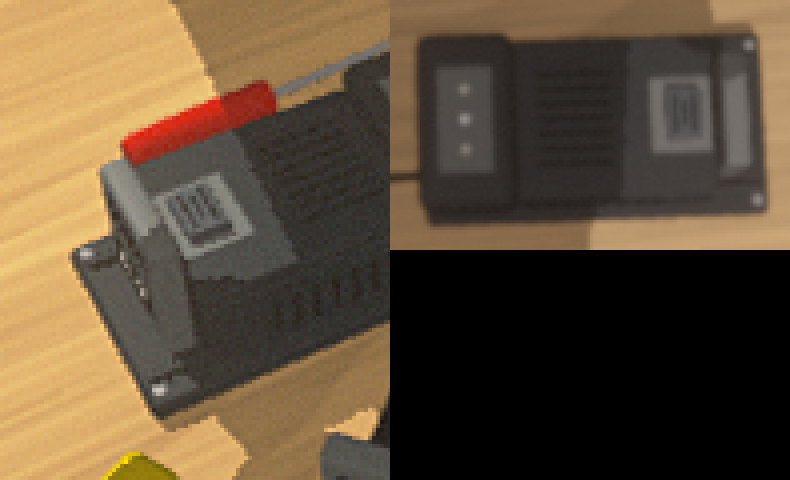

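The crop shows the dark button pad inside a light surround at about (205,215), with the grey head just ahead of it at (130,200). This matches the description: the depth-fitted head is 18×75 mm at z=0.099 and yaw is about 88.2°. Next I'll work out the tool's turn and shift.

Run:
```python
from h import *
from scipy.spatial.transform import Rotation as R
np.set_printoptions(precision=4,suppress=True)
s=arm.get_state(); r=R.from_euler("xyz",s["ee_rot"]); print(s["t"],r.as_matrix())
th=np.deg2rad(88.2); ax=np.array([np.cos(th),np.sin(th),0])
for sg in(1,-1):
    y=sg*ax; x=np.array([0,0,-1.]); G=np.c_[x,y,np.cross(x,y)]
    print(sg,(R.from_matrix(G)*r.inv()).as_rotvec(degrees=True)/5)
g=np.array([.549,-.104,.16]); print((g-s["eef_pos"])/.03)
```

```text
0.9 [[ 0.     -0.3809  0.9246]
 [-0.      0.9246  0.3809]
 [-1.     -0.      0.    ]]
1 [ 0.0001  0.0003 -4.8381]
-1 [-0.0004  0.0001 31.1619]
[ 9.7301 17.3368 -2.219 ]
```

```bash
python3 -m inch '0.55 1 0 0 0 -0.4;0.55 1 0 0 0 -0.4;0.55 1 0 0 0 -0.4;0.55 1 0 0 0 -0.4;0.55 1 0 0 0 -0.4;0.55 1 0 0 0 -0.4;0.55 1 0 0 0 -0.4;0.55 1 0 0 0 -0.4;0.55 1 0 0 0 -0.4;0.55 1 0 0 0 -0.4;0.55 1 0 0 0 -0.4;0.55 1 0 0 0 -0.4' 0.506 50; python3 -m inch '0.52 0.89 -0.2 0 0 0;0.52 0.89 -0.2 0 0 0;0.52 0.89 -0.2 0 0 0;0.52 0.89 -0.2 0 0 0;0.52 0.89 -0.2 0 0 0;0.52 0.89 -0.2 0 0 0;0 0 0 0 0 0;0 0 0 0 0 0'
python3 - <<'E'
from h import *
from scipy.spatial.transform import Rotation as R
np.set_printoptions(precision=4,suppress=True)
p=arm.grab_frame("wrist"); save(p,"w1.png",s=1.5)
s=arm.get_state(); print(s["t"],s["eef_pos"],s["width"],s["force"],R.from_euler("xyz",s["ee_rot"]).as_matrix(), np.array(p["pose"])[:3,3])
for t,z in(("button_top",.08),("battery_face",.1),("bay_mouth",.014)):
    for r in arm.place_of(p,t)[:2]:
        uv=np.array(r["position"])*[512,384]; print(t,round(r["confidence"],2),uv.round(1),atz(p,uv,z),atd(p,uv))
q=p
uu,vv=np.meshgrid(np.arange(512),np.arange(384)); uv=np.stack([uu.ravel(),vv.ravel()],1).astype(np.float32)
nn=cv2.undistortPoints(uv[:,None],np.array(q["mtx"]),np.array(q["dist_coeffs"]))[:,0]; d=q["range_z"].ravel()
T=np.array(q["pose"]); P=(np.c_[nn[:,0],-nn[:,1],-np.ones(len(nn))]*d[:,None])@T[:3,:3].T+T[:3,3]
ok=(d>0)&(abs(P[:,0]-.55)<.07)
for nm,lo,hi,y0,y1 in(("btn",.0772,.083,-.1,-.04),("head",.096,.106,-.14,-.07)):
    S=P[ok&(P[:,2]>lo)&(P[:,2]<hi)&(P[:,1]>y0)&(P[:,1]<y1)]
    if len(S)>8:
        r=cv2.minAreaRect((S[:,:2]*1000).astype(np.float32)); print(nm,len(S),S.mean(0),np.round(r[0],1),np.round(r[1],1),round(r[2],2),np.percentile(S[:,1],[1,5,95,99]))
E
```

```text
t: 2.4
eef_pos: [0.4556, -0.2631, 0.2268]
ee_rot: [-0.176, 1.57, -0.205]
force: [-0.3, 0.0, 0.6]
width: 0.0442
t: 3.4
eef_pos: [0.5485, -0.104, 0.1906]
ee_rot: [-2.639, 1.571, -2.667]
force: [1.0, -0.2, -0.6]
width: 0.0441
3.45 [ 0.5485 -0.1043  0.1907] 0.04445253605512182 [-0.9593 -0.2133 -0.2853] [[ 0.0001  0.0282  0.9996]
 [-0.0001  0.9996 -0.0282]
 [-1.     -0.0001  0.0001]] [ 0.4708 -0.1021  0.3486]
button_top 0.69 [285.4 195.5] [ 0.5516 -0.0693  0.08  ] [ 0.5515 -0.0694  0.0805]
battery_face 0.92 [247.8 195.6] [ 0.5447 -0.1078  0.1   ] [ 0.5449 -0.1078  0.0993]
battery_face 0.88 [428.2 315.8] [0.6948 0.0951 0.1   ] [ 0.527  -0.0526  0.2862]
btn 729 [ 0.5483 -0.0708  0.0797] [536.5 -74.1] [65.  31.7] 17.14 [-0.0822 -0.0812 -0.06   -0.0586]
head 1316 [ 0.5459 -0.1024  0.0994] [ 547.6 -102.2] [17.1 75. ] 88.01 [-0.1114 -0.1102 -0.0946 -0.0937]
```

View pics/w1.png

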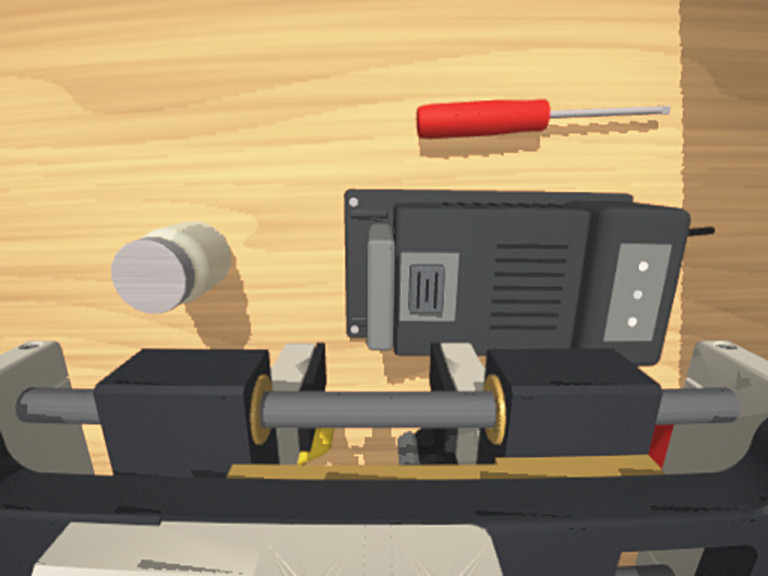

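The wrist view puts the button at (427,289) and the head bar at (380,287), which agrees with the depth fit. The button centre comes out at y≈-0.0705 and the outer face at y≈-0.111. TCP y=-0.104 with a 44.5 mm opening puts one finger over the button and the other pad about 15 mm ahead of the face. I'll go down to just above the button and check.

```bash
python3 -m inch '0 0 -0.9 0 0 0;0 0 -0.9 0 0 0;0 0 -0.9 0 0 0;0 0 -0.7 0 0 0;0 0 0 0 0 0;0 0 0 0 0 0'
python3 - <<'E'
from h import *
p=arm.grab_frame("scene"); save(p,"s2.png",(120,110,270,250),5)
s=arm.get_state(); print(s["t"],s["eef_pos"],s["width"],s["force"])
E
```

```text
t: 4.35
eef_pos: [0.5492, -0.1042, 0.0895]
ee_rot: [-0.099, 1.57, -0.127]
force: [0.4, -0.5, -0.6]
width: 0.0444
4.4 [ 0.54943268 -0.10405709  0.08973996] 0.044385085823331234 [ 1.14169015  0.02590725 -0.73303856]
```

View pics/s2.png

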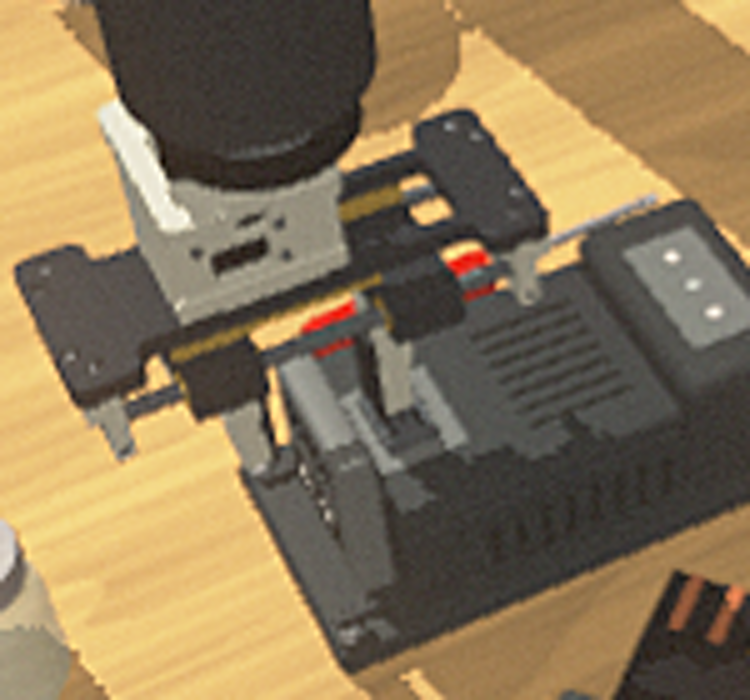

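The view shows one fingertip over the button pad (400,430) and the other in front of the head's face (265,460), with clearance to the head on both sides. Pressing now.

```bash
python3 -m inch '0 0 -0.2 0 0 0;0 0 -0.1 0 0 0;0 0 -0.08 0 0 0;0 0 0 0 0 0'; python3 -m inch '0 0 -0.07 0 0 0;0 0 -0.07 0 0 0;0 0 -0.04 0 0 0;0 0 0 0 0 0;0 0 0 0 0 0'
```

```text
t: 4.9
eef_pos: [0.5488, -0.1039, 0.0774]
ee_rot: [-0.236, 1.57, -0.264]
force: [-0.5, -0.1, 3.2]
width: 0.0443
t: 5.52
eef_pos: [0.549, -0.1048, 0.0731]
ee_rot: [-0.945, 1.569, -0.973]
force: [-3.1, -2.4, 14.5]
width: 0.0447
```

```bash
python3 -m inch '0 0 0 0 0 0;0 0 0 0 0 0'
python3 - <<'E'
from h import *
np.set_printoptions(precision=4,suppress=True)
p=arm.grab_frame("scene"); save(p,"s3.png",(120,110,270,250),5)
for _ in range(2):
  s=arm.get_state(); print(s["t"],s["eef_pos"],s["width"],s["force"],s["moment"])
  t=arm.grab_frame("top")
q=p
uu,vv=np.meshgrid(np.arange(120,300),np.arange(110,270)); uv=np.stack([uu.ravel(),vv.ravel()],1).astype(np.float32)
nn=cv2.undistortPoints(uv[:,None],np.array(q["mtx"]),np.array(q["dist_coeffs"]))[:,0]; d=q["range_z"][uv[:,1].astype(int),uv[:,0].astype(int)]
T=np.array(q["pose"]); P=(np.c_[nn[:,0],-nn[:,1],-np.ones(len(nn))]*d[:,None])@T[:3,:3].T+T[:3,3]
S=P[(d>0)&(P[:,0]>.565)&(P[:,0]<.595)&(P[:,2]>.096)&(P[:,2]<.103)&(P[:,1]>-.15)&(P[:,1]<-.07)]
print(len(S),S.mean(0),np.percentile(S[:,1],[1,5,50,95,99]))
E
```

```text
t: 5.78
eef_pos: [0.549, -0.1048, 0.0731]
ee_rot: [-0.899, 1.569, -0.927]
force: [-4.2, -2.9, 13.7]
width: 0.0445
5.825 [ 0.549  -0.1048  0.0731] 0.04451524755128823 [-3.9381 -3.6733 13.7054] [-0.9449  1.4083  0.0384]
5.875 [ 0.549  -0.1047  0.0732] 0.04450806845477666 [-4.1053 -3.1198 14.4317] [-0.977   1.4941  0.043 ]
72 [ 0.5764 -0.1203  0.1002] [-0.1288 -0.1281 -0.1202 -0.1127 -0.1115]
```

View pics/s3.png

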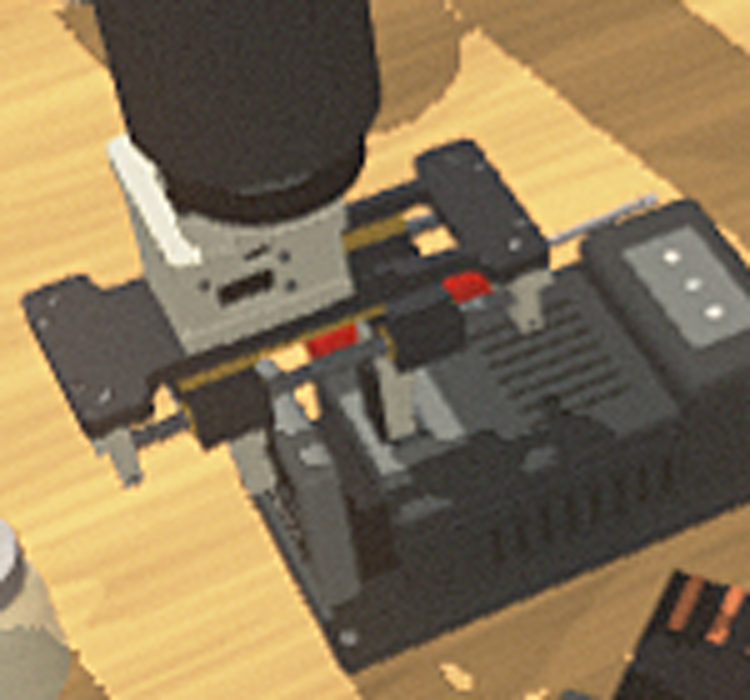

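The head has moved out about 16 mm and rests against the front finger; the other fingertip holds the button fully down (z≈0.073, 14 N). Readings are steady, so I'm handing in.

```bash
python3 -c "
from station import arm
s=arm.get_state();print(s['t'],s['eef_pos'],s['force'],s['width']);print(arm.job_done())"
```

```text
5.925 [ 0.54905082 -0.10475122  0.07314352] [-2.86367359 -3.4233486  14.58781971] 0.04464813615526857
the job is handed in; nothing more can be done
None
```

I pressed the release button fully down with one fingertip and caught the battery on the other finger, which was already waiting in front of its end face. I handed the job in at about 5.9 s with both fingers still in place.

- **Button:** the fingertip is at z = 0.073 m with about 14 N upward. That is the full 7 mm press, with the button on its stop.
- **Battery travel:** scene-camera depth shows the head about 16 mm out. The finger position gives 15–16 mm. It is resting against the front pad.
- **No grip:** the opening stayed at 44.5 mm, with the 18 mm head loose between the fingers.
- **Steadiness:** pose and forces held steady over the last 0.4 s.
- **Disagreement:** the sideways force read only about 3 N, against the spring's 9 N. I put this down to friction at the pressed button taking the rest, but did not check it separately.
- **Other things on the bench:** no move was made near them. I did not measure their positions again afterwards.

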